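# Load spacer rings into the hot bench oven with the lid lifter

## Task

Load the bench oven for a shrink-fit job: flip its cam lever over to free the lid, lift the hot lid off by its loop with the lid lifter and set it flat on the cork lid rest, then slide every spacer ring lying on the bench down over the oven's spindle so that they lie flat on one another. Then lift the lid back on with the lifter, fully seated, flip the cam lever back to lock it, and finish with the lifter hanging in its rack again. The gripper and arm must never touch the lid; keep the lid level and do not drop it, and leave the tin, the oil bottle and the spanner beside the work where they are.

Things in the scene. Friction and masses are not known exactly. Their poses are not given: they have to be found in the camera images.
- oven: Fixed round grey oven, open at the top: 160 mm outside, 132 mm inside diameter, rim 86 mm high, inner floor 30 mm high. Origin: centre of its underside on the bench; a dial box faces its -x. At -0.8 rad from its x axis (far right) stands the latch: a block 94 mm high, 50 mm wide, 77 to 139 mm from the oven's centre, carrying a sliding bolt and, above, the cam lever.
- spindle_foot (a point): Foot of the upright steel spindle in the middle of the oven, on the inner floor (30 mm above the bench). The spindle is 18 mm in diameter, 44 mm tall, its top 6 mm tapering to 10 mm. A stack of three rings (36 mm) fits on it under the lid.
- oven_rim (a point): Centre of the oven's mouth, at rim height (86 mm above the bench). With the lid seated, the lid's origin lies 8 mm below this point.
- cam_lever (a joint): Cam lever, rad: 0 = locked (start; leans 50 degrees, bolt 11 mm over the lid's edge), 1.74 = free (leans 50 degrees the other way, bolt drawn back 25 mm, clear of the lid). It swings up and over about a level axis that points radially from the oven's centre, drives the bolt itself and stays where left (friction, about 2 N at the tip). Freed from 1.35, locked below 0.25.
- lever_tip (a point): Point on the lever's black grip, 65 mm from the hinge. The grip is 13 mm wide along the hinge axis, 12 mm thick, and reaches 12 mm past this point and 22 mm short of it.
- lever_hinge (a point): Centre of the lever's hinge, 118 mm above the bench, 115 mm from the oven's centre. Bearing cheeks on both sides reach 128 mm high. Seen from outside the oven, facing its centre, the locked lever leans to the left, the free one to the right.
- lid: Loose round steel lid, 0.3 to 0.5 kg, counted as hot: disc 148 mm wide, 8 mm thick, over a tapered plug 8 mm deep (124 mm wide at the disc, 108 mm at the bottom) that centres it in the oven's mouth. Origin: centre of the plug's underside; z up; disc's upper face at z = 16 mm. The loop handle is an arch in the lid's own y-z plane.
- lid_loop (a point): Middle of the loop's level top bar: a round bar 8 mm thick along the lid's y, straight for 48 mm, its centre 42 mm above the disc's upper face (58 mm above the lid's origin); legs 64 mm apart. Open through along the lid's x from either side.
- lid_rest: Fixed round rest, 160 mm diameter, 16 mm high, cork on top. Origin: centre of its underside.
- rest_top (a point): Centre of the cork face, 16 mm above the bench; the lid stands here on its plug.
- lifter: Loose lid lifter, 0.3 kg, 172 mm tall, upright. Origin: under the grip, at the bottom of the hooks. Two 7 mm prongs at y = +-14 mm come down at x = -22, run forward (+x) through their lowest point at x = 0 and rise to tips at x = +20 (front 24, top 20 mm up). A bar hangs in them at x = 0, its centre 11 mm up. Cross-beam 96 mm along y, 24 along x, z = 95 to 107 mm.
- lifter_grip (a point): Place to hold the lifter: wooden grip, 24 mm along the lifter's x, 28 mm along its y, from 107 to 172 mm above the lifter's origin; this point is at 145 mm.
- rack: Fixed rack: base 90 x 110 mm, two upright cheeks along x at y = +-36 mm (12 mm thick, 60 mm clear between them), each 110 mm high with a 34 mm wide notch in the middle between two stops 11 mm high. Origin: centre of the underside.
- rack_seat (a point): Middle between the two notches, where the cross-beam rests (110 mm above the bench). When hung, the lifter's prongs are between the cheeks, its cross-beam lies in both notches along the rack's y, its origin 95 mm below this point. It goes in and out straight from above. At the start the lifter's x points along the rack's x.
- ring_1: Steel spacer ring, 44 mm outside, 22 mm bore, 12 mm thick, 60 g, lying flat on the bench to the right of the oven; origin: centre of its underside. Two or three of the rings are present.
- ring_2: Steel spacer ring, 44 mm outside, 22 mm bore, 12 mm thick, 60 g, lying flat on the bench to the right of the oven; origin: centre of its underside. Two or three of the rings are present.
- ring_3: Steel spacer ring, 44 mm outside, 22 mm bore, 12 mm thick, 60 g, lying flat on the bench to the right of the oven; origin: centre of its underside. Two or three of the rings are present.
- tin: Bystander: small tin, 41 mm diameter, 50 mm tall; origin: centre of its underside.
- oil: Bystander: oil bottle, 48 mm wide, 124 mm tall; origin: centre of its underside.
- open_spanner: Bystander: open spanner, 36 x 190 x 6 mm, lying flat along its y; origin: centre of its underside.

How it is judged:
On the way, in this order (a step that is already met when the one before it is completed fails the run):
1. the cam lever is flipped over to free the lid (value of joint cam_lever above 1.35 rad), for 0.2 s.
2. the lid lies flat on the lid rest, let go by the lifter (horizontal distance between lid and rest_top below 0.045 m and z of lid in the frame of rest_top below 0.004 m and angle between lid's own z axis and vertical below 0.06 rad and contact force between lid and lifter below 0.2 N and linear speed of lid below 0.03 m/s), for 0.2 s.
3. every ring present lies on the spindle while the lid is on its rest (horizontal distance between each of ring_1, ring_2, ring_3 and spindle_foot below 0.004 m and z of each of ring_1, ring_2, ring_3 in the frame of spindle_foot below 0.0275 m and angle between each of ring_1, ring_2, ring_3's own z axis and vertical below 0.1 rad and linear speed of each of ring_1, ring_2, ring_3 below 0.02 m/s and horizontal distance between lid and rest_top below 0.045 m and z of lid in the frame of rest_top below 0.004 m and angle between lid's own z axis and vertical below 0.06 rad), for 0.2 s.
4. the lid is seated on the oven again, let go by the lifter (horizontal distance between lid and oven_rim below 0.008 m and z of lid in the frame of oven_rim below -0.005 m and angle between lid's own z axis and vertical below 0.05 rad and contact force between lid and lifter below 0.2 N and linear speed of lid below 0.03 m/s), for 0.2 s.
5. the cam lever is flipped back to lock the lid (value of joint cam_lever below 0.25 rad), for 0.2 s.
At the end, for the whole second after the job is handed in: Rings on the spindle (4 mm), flat, the top one's underside at most 27.5 mm above the oven floor; lid seated (8 mm, 0.05 rad, origin 5 mm or more below the rim); cam lever below 0.25 rad; lifter hung in its rack (18 mm, 0.12 rad, beam down in both notches); all at rest (all of step 4 and value of joint cam_lever below 0.25 rad and horizontal distance between each of ring_1, ring_2, ring_3 and spindle_foot below 0.004 m and z of each of ring_1, ring_2, ring_3 in the frame of spindle_foot below 0.0275 m and angle between each of ring_1, ring_2, ring_3's own z axis and vertical below 0.1 rad and linear speed of each of ring_1, ring_2, ring_3 below 0.02 m/s and horizontal distance between lifter and rack_seat below 0.018 m and angle between lifter's own z axis and vertical below 0.12 rad and z of lifter in the frame of rack_seat below -0.088 m and linear speed of lifter below 0.03 m/s); the robot touches nothing.
It fails at once if the gripper or arm touches the hot lid (contact force between any of the fingers, the arm and lid above 1 N).
It fails at once if the lid tilts by more than 0.4 rad (angle between lid's own z axis and vertical above 0.4 rad).
It fails at once if the lid is dropped or flung (faster than 0.7 m/s) (linear speed of lid above 0.7 m/s).
It fails at once if a bystander is moved by more than 30 mm (distance of any of tin, oil, open_spanner from where it was at the start of the episode above 0.03 m).
Of ring_1, ring_2, ring_3 only 2 to 3 are there at a start; the rules pass over those that are not, and their reading is None.
At some moment in a run one of ring_1, ring_2, ring_3 may be knocked a few centimetres aside while the robot is not near it.
It also fails if it takes over 210 s, if anything falls off the work surface, if the arm or the gripper's body presses on something with over 40 N, if the wrist force passes 120 N, or if a joint passes its speed limit or range.

## Robot

A 6-joint arm with a two-finger parallel gripper is mounted at the origin on a cart in front of the work surface, level with it; the furniture and walls round the work are solid. World frame = base frame: x ahead of the robot, y to its left, z up, the work surface at z = 0. Lengths are in m, angles in rad, forces in N, time in s.
With the tool pointing down it reaches from about 0.375 to 0.9 m from the base axis. Payload 3.1 kg.
Tool frame: the origin (TCP) lies at the very end of the fingers, on their centre line; the grasp point (between the pads) lies robot.tcp_to_grasp behind it (robot.tcp_to_grasp is the distance from the TCP to the grasp point, in m); z points along the fingers, y is the line along which they close (so a half turn about z gives the same grasp; the last joint's range is limited). The gripper opens to 87 mm and grips with 3 to 60 N. Pads are 19 mm wide; open, the fingers measure 117 mm over their backs; the gripper's body (75 mm by 190 mm) begins 51 mm behind the grasp point.
Start: joints at [1.107, 0.527, 1.433, -0, 1.181, -0.178], TCP at [0.176, 0.6, 0.223] pointing down, gripper open.
Joint ranges: [-3.08, 3.08], [-0.75, 2.2], [0.22, 2.44], [-1.43, 4.57], [0, 2.65], [-2.85, 2.85]. Speed limits (rad/s): [2.79, 2.79, 3.14, 3.14, 3.14, 3.14].

## Interface

Orientations are given as [roll, pitch, yaw] about the fixed x, y, z axes, in that order (R = Rz(yaw) Ry(pitch) Rx(roll)).
In Python, from plant import robot, eyes, get_state gives the robot as it stands (robot), with the cameras (eyes) and the readings as plain functions. Calls block until the motion is done:
- robot.move_to(position, orientation): joint-space move of the TCP to a pose.
- robot.movel(position, orientation=None, max_speed=0.15, threshold=None): straight line of the TCP; orientation=None keeps the orientation; max_speed is the mean speed in m/s. With threshold (N) it stops when the force on the tool has changed by that much, and returns True; else False.
- robot.set_joints(angles): joint-space move.
- robot.let_go() and robot.grasp(): open the fingers fully, or close them until they stop; the grip force is fixed at half the most.
- robot.pause(seconds).
- robot.inverse_kinematics(position, orientation): joint angles nearest the present ones, or None.
- get_state(): the state.
- eyes.get_image(name): name is "scene" or "top" or "wrist"; returns the picture (420x560x3 uint8, red, green, blue); there is no depth.
- eyes.camera_info(name): a dict with "intrinsics" (3x3 intrinsics, pixels), "rvec" (rotation vector, rad) and "tvec" (3), from world to camera coordinates, as OpenCV has them; the wrist camera has in their place "hand_eye" (4x4, takes a point from camera to tool coordinates, whose origin is the TCP and whose axes are the flange's). Camera axes: x right, y down, z forward; pixel columns grow to the right and rows downward; lengths in m; the calibration is good to about 2 mm. A picture is of the moment at which its call begins: read the wrist's pose just before it. camera_info takes no time and is no camera call.
A pose or a line that the arm cannot do raises robot.MotionError and nothing moves.
- robot.close_job(): hands the job in; it is judged then, once.
The state is a dict: "clock": time; "joints": joint angles; "joint_vel": joint speeds; "tau": joint torques, N m; "eef_pos": TCP position; "eef_rot": TCP orientation; "ft_force": force on the tool from outside, world axes, zero at the start; "wrist_torque": the same for the moment, N m; "width": opening from 0.0 (shut) to 1.0 (fully open); "finger_force": force on a finger pad.
Only numpy, scipy, OpenCV 4.12 (cv2) and the standard library are available. Lean on these libraries where they do the work, as an engineer would, in place of code of your own. Each camera call takes 0.05 s, during which the arm holds its last target. There are 200 camera calls.

## Working session

There is one attempt and no reset: what is moved stays moved. The work goes in short steps, each a Python script; the robot and the scene stay as the last script left them, time stands still between calls to the robot, and variables do not carry over. Pictures are saved under pics/ and viewed, at most 14 in all, crops included, and the job is handed in when it is done.

```bash
ls; mkdir -p pics
python3 - <<'E'
from plant import robot, eyes, get_state
import cv2,numpy as np
for n in("top","scene"):
    cv2.imwrite(f"pics/{n}0.png",eyes.get_image(n)[:,:,::-1]); print(n,eyes.camera_info(n))
print(eyes.camera_info("wrist"),robot.tcp_to_grasp)
print(get_state())
E
```

```text
pics
plant.py
top {'intrinsics': array([[538.35400889,   0.        , 271.79632027],
       [  0.        , 538.35400889, 216.92001964],
       [  0.        ,   0.        ,   1.        ]]), 'rvec': array([ 2.16303785, -2.13646076,  0.14127587]), 'tvec': array([0.07849876, 0.59937516, 1.16978462])}
scene {'intrinsics': array([[454.23119286,   0.        , 281.4186274 ],
       [  0.        , 454.23119286, 216.32863526],
       [  0.        ,   0.        ,   1.        ]]), 'rvec': array([ 1.85079322, -1.13393029,  0.67187024]), 'tvec': array([-0.16523382,  0.39723372,  0.56580205])}
{'intrinsics': array([[326.71650399,   0.        , 286.3624796 ],
       [  0.        , 326.71650399, 212.88507629],
       [  0.        ,   0.        ,   1.        ]]), 'hand_eye': array([[ 4.55776300e-04, -9.64623145e-01, -2.63632284e-01,
         7.21094650e-02],
       [ 9.99999677e-01,  6.14037612e-04, -5.17913575e-04,
        -8.08977047e-04],
       [ 6.61471559e-04, -2.63631963e-01,  9.64623113e-01,
        -1.61748683e-01],
       [ 0.00000000e+00,  0.00000000e+00,  0.00000000e+00,
         1.00000000e+00]])} 0.0187
{'clock': 0.1, 'joints': array([ 1.10649763e+00,  5.28388841e-01,  1.43375863e+00, -4.36651582e-05,
        1.18141906e+00, -1.78531002e-01]), 'joint_vel': array([ 0.00025731, -0.00132633, -0.00296241, -0.00018261, -0.00067488,
        0.00062603]), 'tau': array([-5.31438582e-04, -4.40982807e+01, -1.77150732e+01,  6.34629582e-02,
        5.34008082e-02, -3.10509643e-05]), 'eef_pos': array([0.17588601, 0.59905344, 0.22166483]), 'eef_rot': array([-3.13964298e+00, -3.10806627e-04,  2.85584127e+00]), 'ft_force': array([-0.43344113,  0.28257689, -0.35855736]), 'wrist_torque': array([ 0.01443864, -0.02316416, -0.00420426]), 'finger_force': 0.0, 'width': 0.9989895339378985}
```

View pics/top0.png

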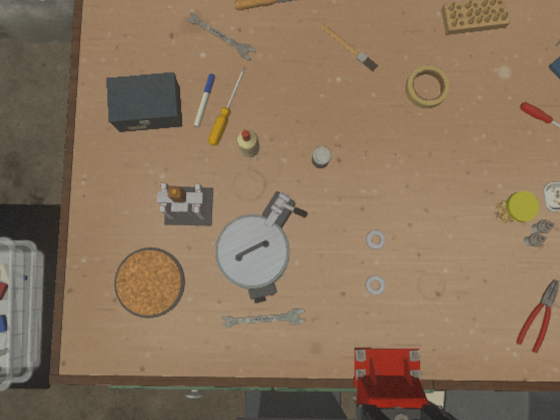

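View pics/scene0.png

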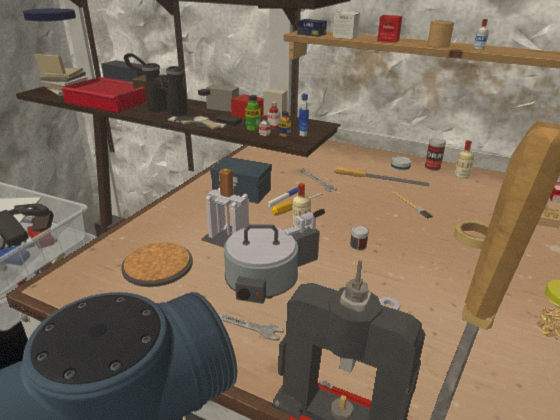

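The top view shows the oven at (252,252), its lever pointing right at (300,212), the rest at (149,283), the rack at (188,205) and two rings at (375,240) and (375,285). I'll zoom in to measure these.

```bash
cat > h.py <<'E'
from plant import robot, eyes, get_state
import cv2,numpy as np
from scipy.spatial.transform import Rotation as R
def cam(n):
    c=eyes.camera_info(n); K=c["intrinsics"]
    if n!="wrist": return K,cv2.Rodrigues(c["rvec"])[0],np.asarray(c["tvec"])
    s=get_state(); T=np.eye(4);T[:3,:3]=R.from_euler("xyz",s["eef_rot"]).as_matrix();T[:3,3]=s["eef_pos"]
    W=np.linalg.inv(T@c["hand_eye"]); return K,W[:3,:3],W[:3,3]
def unproj(px,z,C):
    K,r,t=C; d=r.T@np.linalg.solve(K,[px[0],px[1],1]); o=-r.T@t
    return o+d*(z-o[2])/d[2]
def proj(p,C):
    q=C[1]@np.asarray(p,float)+C[2]; q=C[0]@q; return q[:2]/q[2]
def snap(n,f,box=None,s=1):
    C=cam(n); im=eyes.get_image(n)[:,:,::-1]; cv2.imwrite(f"pics/{f}_raw.png",im)
    if box: im=im[box[1]:box[3],box[0]:box[2]]
    cv2.imwrite(f"pics/{f}.png",cv2.resize(im,None,fx=s,fy=s,interpolation=cv2.INTER_CUBIC)); return C
E
python3 - <<'E'
from h import *
C=cam("top")
im=cv2.imread("pics/top0.png")
cv2.imwrite("pics/top0c.png",cv2.resize(im[170:335,100:325],None,fx=3.5,fy=3.5,interpolation=cv2.INTER_CUBIC))
for n,p,z in [("oven lid",(252,252),.094),("rest",(149,283),.016),("ring",(375,240),.012),("ring",(375,285),.012),("rack",(188,206),.05),("tin",(321,156),.05),("oil",(246,135),.124),("origin",(280,400),0)]:
    print(n,unproj(p,z,C).round(4))
print(-C[1].T@C[2])
E
```

```text
oven lid [0.5152 0.1269 0.094 ]
rest [0.4477 0.3614 0.016 ]
ring [ 0.5518 -0.1507  0.012 ]
ring [ 0.4497 -0.1493  0.012 ]
rack [0.6195 0.2737 0.05  ]
tin [ 0.7377 -0.0238  0.05  ]
oil [0.763  0.1428 0.124 ]
origin [0.1936 0.0627 0.    ]
[0.43551305 0.08038258 1.24003054]
```

View pics/top0c.png

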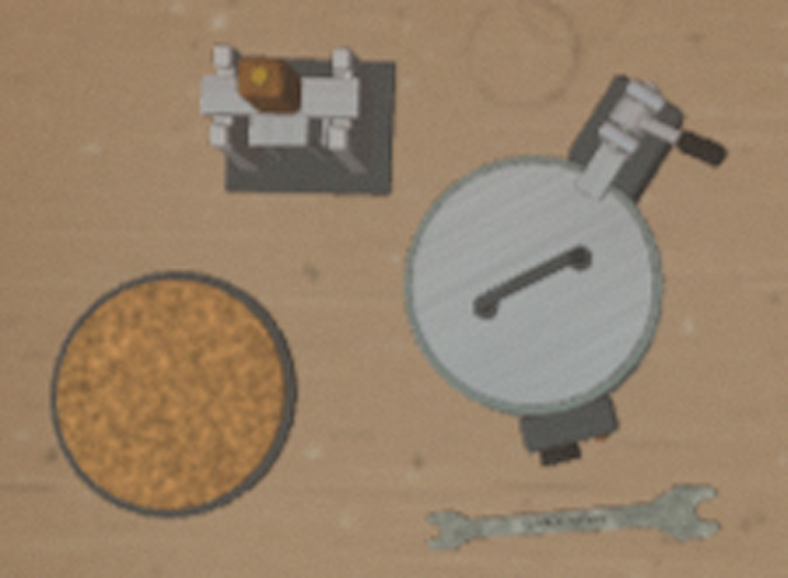

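Run:
```python
from h import *
robot.move_to([.515,.127,.32],[np.pi,0,1.8])
C=snap("wrist","w1",None,1.4); np.savez("pics/w1.npz",K=C[0],r=C[1],t=C[2])
robot.move_to([.515,.127,.32],[np.pi,0,1.8-np.pi/1.5])
C=snap("wrist","w2",None,1.4); np.savez("pics/w2.npz",K=C[0],r=C[1],t=C[2])
s=get_state();print(s["clock"],s["joints"],s["eef_pos"],s["eef_rot"])
```

```text
4.1333 [3.11603354e-02 2.93189298e-01 1.53963396e+00 2.65797448e-05
 1.30881413e+00 1.89583527e+00] [0.51498584 0.12711408 0.31997536] [-3.14158261e+00  5.05995130e-05 -2.93885496e-01]
```

View pics/w1.png

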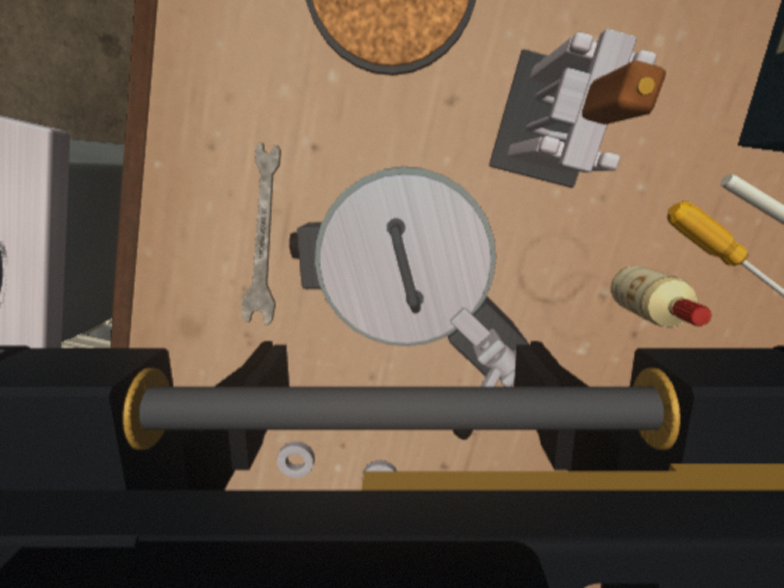

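View pics/w2.png

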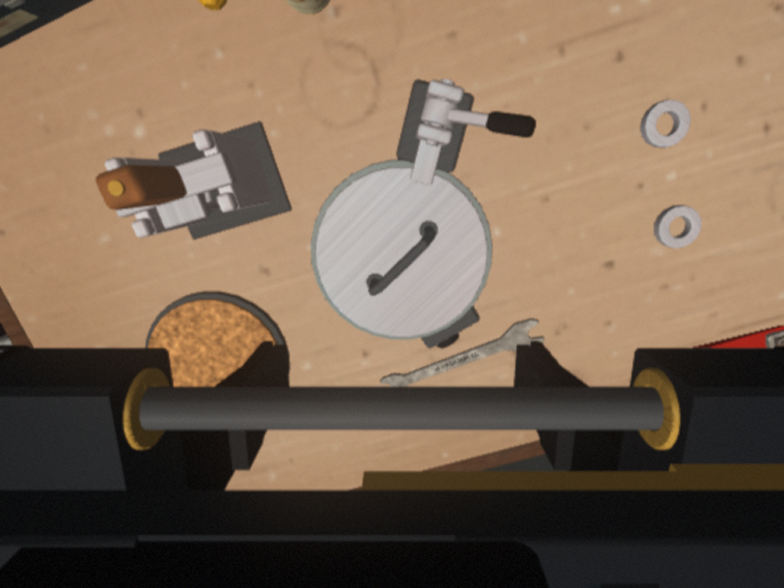

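w1 and w2 show everything clearly. In w2 the lid is at (401,249), the hinge at (440,112), the grip end at (535,127), the rings at (666,124) and (678,228), and the lifter knob at (116,188). In w1 the knob is at (646,87). I'll triangulate each one and cross-check.

```bash
cat > m.py <<'E'
from h import *
from scipy.optimize import least_squares
L=lambda f:(lambda d:(d["K"],d["r"],d["t"]))(np.load(f"pics/{f}.npz"))
W1,W2,T=L("w1"),L("w2"),cam("top")
a=np.linspace(0,2*np.pi,361)
def ext(c,rad,z,C):
    q=np.array([proj([c[0]+rad*np.cos(t),c[1]+rad*np.sin(t),z],C) for t in a])
    return np.r_[q.min(0),q.max(0)]
def fitc(e,rad,z,C,s): # e: l,t,r,b in raw px
    f=least_squares(lambda c:ext(c,rad,z,C)-e,s); return f.x.round(4),np.abs(f.fun).max().round(2)
if __name__=="__main__":
    print("oven w1",fitc(np.array([316,167,495,346])/1.4,.08,.086,W1,[.5,.13]))
    print("oven w2",fitc(np.array([311,159,492,339])/1.4,.08,.086,W2,[.5,.13]))
    print("oven top",fitc(np.array([405,154,663,415])/3.5+[100,170,100,170],.08,.086,T,[.5,.13]))
    print("rest top",fitc(np.array([51,270,296,517])/3.5+[100,170,100,170],.08,.012,T,[.45,.36]))
    U=lambda n,z,v:print(n,[unproj(np.array(p)/1.4 if C is not T else np.array(p)/3.5+[100,170],z,C)[:2].round(4).tolist() for p,C in v])
    U("hinge",.128,[((440,112),W2),((631,116),T)])
    U("cheekin",.128,[((436,133),W2),((617,137),T)])
    U("cheekout",.128,[((445,90),W2),((646,95),T)])
    U("gripend",.167,[((535,127),W2),((724,154),T)])
    U("gripmid",.157,[((513,125),W2),((701,147),T)])
    U("loopA",.138,[((396,228),W1),((375,287),W2),((486,306),T)])
    U("loopB",.138,[((414,300),W1),((429,233),W2),((580,257),T)])
    U("knob",.187,[((646,87),W1),((116,188),W2),((260,75),T)])
    for i,(p,q) in enumerate([((581,43),(110,168)),((645,60),(205,140)),((607,161),(226,200)),((549,148),(143,227))]): U("stop",.121,[(p,W1),(q,W2)])
    U("ring",.012,[((666,124),W2)]);U("ring",.012,[((678,228),W2)])
    U("dial",.03,[((447,340),W2),((300,243),W1)])
E
python3 m.py
```

```text
oven w1 (array([0.5188, 0.1251]), np.float64(1.28))
oven w2 (array([0.518 , 0.1245]), np.float64(0.84))
oven top (array([0.5181, 0.126 ]), np.float64(0.43))
rest top (array([0.4498, 0.3611]), np.float64(0.3))
hinge [[0.616, 0.066], [0.6158, 0.0681]]
cheekin [[0.6031, 0.0727], [0.603, 0.0763]]
cheekout [[0.6291, 0.0587], [0.6286, 0.0593]]
gripend [[0.5859, 0.014], [0.588, 0.0148]]
gripmid [[0.5915, 0.0248], [0.5934, 0.0276]]
loopA [[0.5033, 0.1576], [0.5078, 0.1491], [0.5007, 0.1518]]
loopB [[0.5296, 0.1064], [0.5359, 0.0977], [0.5301, 0.0972]]
knob [[0.628, 0.2782], [0.6264, 0.2788], [0.6273, 0.2797]]
stop [[0.6017, 0.3128], [0.6508, 0.3154]]
stop [[0.6499, 0.3129], [0.6486, 0.2385]]
stop [[0.6473, 0.2412], [0.6033, 0.2404]]
stop [[0.6017, 0.24], [0.6029, 0.3107]]
ring [[0.5532, -0.1527]]
ring [[0.4497, -0.1502]]
dial [[0.4075, 0.1078], [0.4157, 0.109]]
```

Run:
```python
from m import *
a=cv2.imread("pics/w1_raw.png")[10:140,340:490]; b=cv2.imread("pics/scene0.png")[155:255,190:335]
r=lambda i,s:cv2.resize(i,s,interpolation=cv2.INTER_CUBIC)
cv2.imwrite("pics/rk.png",np.vstack([r(a,(400,300))[:, :],]) if 0 else np.hstack([r(a,(390,338)),r(b,(400,338))]))
p=[unproj(np.array(q)/3.5+[100,170],0.005,T) for q in [(226,192),(392,194)]]; d=p[0]-p[1]; print("rack y dir",d, np.arctan2(-d[0],d[1]))
hin=np.array([.617,.0665]);v=np.array([.510,.860])
o=[np.pi,0,1.036]
robot.grasp()
P=lambda s,z:[*(hin+s*v),z]
robot.move_to(P(-.095,.25),o)
robot.movel(P(-.095,.144),o)
print(robot.movel(P(.022,.144),o,max_speed=.08,threshold=14)); s=get_state();print(s["eef_pos"],(s["eef_pos"][:2]-hin)@v,s["ft_force"],s["clock"])
robot.movel(P(.0,.144),o); robot.movel(P(0,.3),o)
robot.move_to([.515,.127,.32],[np.pi,0,-.294])
C=snap("wrist","w3",None,1.4); np.savez("pics/w3.npz",K=C[0],r=C[1],t=C[2])
```

```text
rack y dir [-9.40168691e-06  1.09713375e-01  0.00000000e+00] 8.569316957121312e-05
True
[0.5811838  0.0063152  0.14444064] -0.07002518822861482 [-1.07297785 -1.89528105  3.10710416] 8.525
```

View pics/rk.png

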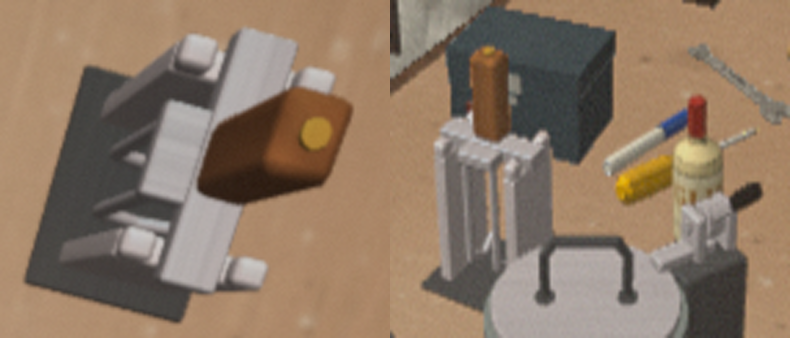

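View pics/w3.png

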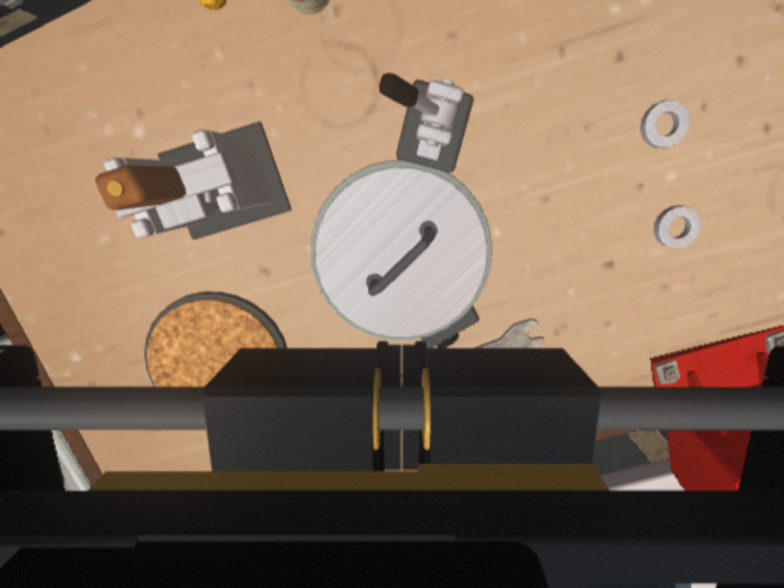

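Run:
```python
from m import *
W3=L("w3");hin=np.array([.617,.0665]);v=np.array([.510,.860])
for l in (.2,.35,.48,.6,.7,.8,.87):
    print(l,[ (proj([*(hin+r*np.sin(l)*v),.118+r*np.cos(l)],W3)*1.4).round(0).tolist() for r in (.06,.077)])
for y in (np.pi/2,):
  for p in ([.6263,.278,.141],[.518,.125,.22],[.45,.361,.19]):
    print(robot.inverse_kinematics(p,[np.pi,0,y]))
```

```text
0.2 [[426.0, 96.0], [422.0, 90.0]]
0.35 [[413.0, 93.0], [404.0, 86.0]]
0.48 [[402.0, 91.0], [389.0, 83.0]]
0.6 [[392.0, 89.0], [376.0, 81.0]]
0.7 [[385.0, 88.0], [367.0, 80.0]]
0.8 [[379.0, 87.0], [359.0, 79.0]]
0.87 [[375.0, 87.0], [353.0, 79.0]]
[ 2.55043031e-01  6.97851251e-01  1.34010772e+00 -4.44089210e-16
  1.10363368e+00  2.55043031e-01]
[ 2.69427063e-02  4.07195385e-01  1.66615437e+00 -4.44089210e-16
  1.06824290e+00  2.69427063e-02]
[ 4.82481565e-01  5.02653857e-01  1.58941607e+00 -4.44089210e-16
  1.04952273e+00  4.82481565e-01]
```

Run:
```python
from m import *
hin=np.array([.617,.0665]);v=np.array([.510,.860]);o=[np.pi,0,1.036]
P=lambda s,z:[*(hin+s*v),z]
robot.move_to(P(-.015,.25),o); robot.movel(P(-.015,.144),o)
print(robot.movel(P(.03,.144),o,max_speed=.06,threshold=30)); s=get_state(); print((s["eef_pos"][:2]-hin)@v,s["ft_force"])
robot.movel(P(.005,.144),o); robot.movel(P(0.005,.3),o)
o=[np.pi,0,np.pi/2]
robot.let_go(); robot.move_to([.6263,.278,.30],o); 
C=snap("wrist","w4"); np.savez("pics/w4.npz",K=C[0],r=C[1],t=C[2])
robot.movel([.6263,.278,.141],o); robot.grasp(); s=get_state(); print(s["width"]*.087,s["finger_force"],s["ft_force"],s["eef_pos"])
robot.movel([.6263,.278,.30],o,max_speed=.1); robot.pause(.3); s=get_state();print(s["ft_force"],s["clock"])
snap("scene","s1",(60,120,400,360),2)
```

```text
True
0.015018733309646898 [-3.14744859 -3.88048808  6.29332898]
0.023476296163186503 29.993894461076707 [ 0.16583035 -1.04067251 -1.37961687] [0.62644238 0.27799084 0.14093966]
[-0.54340423  0.08700519 -3.00595865] 22.625
```

View pics/s1.png

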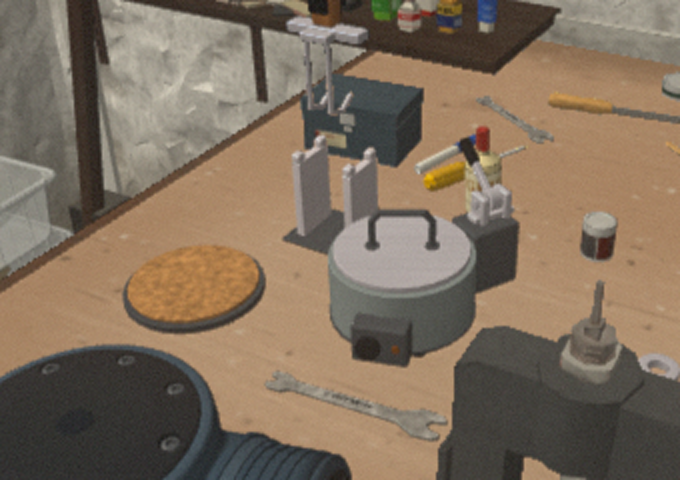

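The lifter is lifted clear with its hook tips pointing to +x, and the lever leans over to the free side with the bolt drawn back. Next I'll hook the lid.

```bash
cat >> h.py <<'E'
D=np.array([np.cos(.49),np.sin(.49)]); OV=np.array([.518,.125]); RS=np.array([.4498,.3611]); OY=[np.pi,0,np.pi/2+.49]; LZ=.126
def lif(c,back,z,sp=.1,**k): return robot.movel([*(c-back*D),z+LZ],OY,max_speed=sp,**k)
E
python3 - <<'E'
from h import *
robot.move_to([*(OV-.055*D),.19+LZ],OY)
lif(OV,.055,.104); f0=get_state()["ft_force"]
print(lif(OV,0,.104,.05,threshold=8)); s=get_state();print(s["eef_pos"],s["ft_force"]-f0)
snap("scene","s2",(140,140,340,290),3)
E
```

```text
False
[0.51760127 0.12490814 0.22995563] [-0.86357711  0.5500559  -0.57340147]
```

View pics/s2.png

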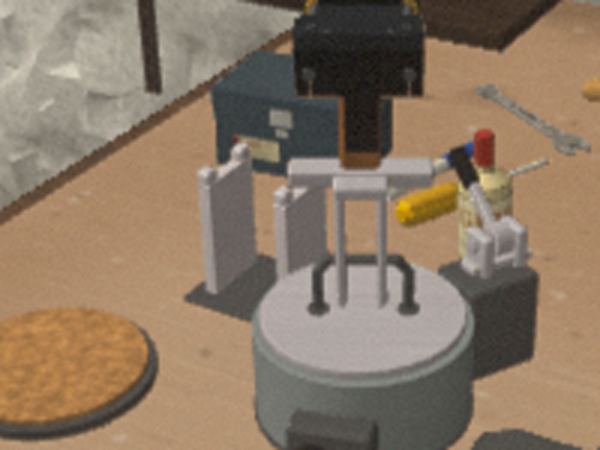

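The prongs pass under the bar, centred between the legs. I'll lift, check the weight, then carry the lid to the rest.

Run:
```python
from h import *
F=lambda:get_state()["ft_force"].round(2)
f0=F(); lif(OV,0,.145,.04); robot.pause(.3); print(f0,F())
lif(OV,0,.19,.08)
assert F()[2]-f0[2]<-1.5
lif(RS,0,.19,.08); robot.pause(.4); lif(RS,0,.072,.08); robot.pause(.3); print(F())
lif(RS,0,.043,.03); robot.pause(.2); print(F())
lif(RS,.06,.043,.05,threshold=8); print(get_state()["eef_pos"],RS-.06*D)
snap("scene","s3",(20,140,340,380),2.4)
print(get_state()["clock"])
```

```text
[-0.58 -0.1  -3.39] [ 0.24  0.25 -6.  ]
[ 0.11 -0.01 -6.6 ]
[-0.31 -0.11 -3.26]
[0.397321   0.33306044 0.16906462] [0.39686003 0.33286245]
36.3833
```

View pics/s3.png

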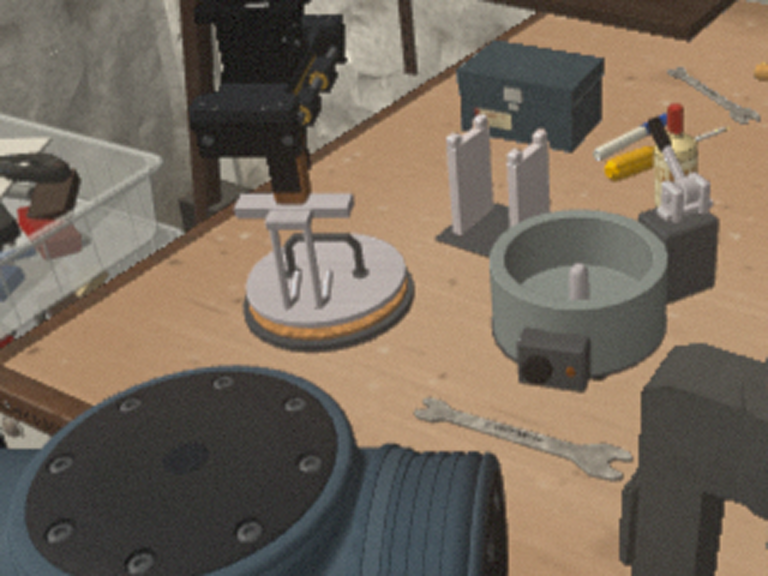

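The lid lies flat on the rest with the hooks clear of the loop. I'll hang the lifter, then measure the spindle and rings from above.

```bash
cat >> h.py <<'E'
OR=[np.pi,0,np.pi/2]; RK=[.6263,.278]
def findrings(guess,f=None,z=.012):
    C=cam("wrist"); im=eyes.get_image("wrist")
    hsv=cv2.cvtColor(im,cv2.COLOR_RGB2HSV); m=((hsv[...,1]<60)&(hsv[...,2]>110)).astype(np.uint8)
    n,lab,st,ce=cv2.connectedComponentsWithStats(m); out=[]
    for i in range(1,n):
        c=(m*0+(lab==i)).astype(np.uint8); cs,_=cv2.findContours(c,cv2.RETR_EXTERNAL,cv2.CHAIN_APPROX_NONE)
        if st[i,4]<150: continue
        (e,_)=cv2.minEnclosingCircle(cs[0]); M=cv2.moments(cs[0])
        if M["m00"]==0: continue
        p=(M["m10"]/M["m00"],M["m01"]/M["m00"]); w=unproj(p,z*.8,C); w2=unproj((p[0]+np.sqrt(M["m00"]/np.pi),p[1]),z*.8,C)
        rad=np.linalg.norm(w2-w)
        if .018<rad<.027 and -.4<w[1]<0.02: out.append((w[:2].round(4),rad.round(4),np.round(p,1)))
    if f: cv2.imwrite(f"pics/{f}_raw.png",im[:,:,::-1])
    return out
E
python3 - <<'E'
from h import *
F=lambda:get_state()["ft_force"].round(2)
lif(RS,.06,.195,.15)
robot.move_to([*RK,.31],OR); robot.movel([*RK,.16],OR,max_speed=.1)
print(robot.movel([*RK,.1415],OR,max_speed=.03,threshold=10),get_state()["eef_pos"],F())
robot.let_go(); robot.movel([*RK,.32],OR)
ims=[]
for i,y in enumerate((1.8,-.3)):
    robot.move_to([.518,.125,.25],[np.pi,0,y]); C=snap("wrist",f"sp{i}"); np.savez(f"pics/sp{i}.npz",K=C[0],r=C[1],t=C[2])
    q=proj([.518,.125,.074],C); print(q); im=cv2.imread(f"pics/sp{i}_raw.png"); x,y0=(int(round(k)) for k in q)
    ims.append(cv2.resize(im[max(y0-50,0):y0+50,x-50:x+50],(390,390),interpolation=cv2.INTER_CUBIC)); print(x-50,max(y0-50,0))
robot.move_to([.5,-.13,.25],[np.pi,0,1.4])
print(findrings(None,"r0"),get_state()["clock"])
cv2.imwrite("pics/spm.png",np.vstack([np.hstack(ims)]))
E
```

```text
False [0.62639044 0.27803394 0.14136465] [ 0.67 -0.45 -2.78]
[285.01720945 193.4666702 ]
235 143
[285.65342759 194.37046599]
236 144
[(array([ 0.7639, -0.0227]), np.float64(0.0234), array([501.9,  50.5])), (array([ 0.5534, -0.1536]), np.float64(0.0213), array([331.6, 194.1])), (array([ 0.4503, -0.1515]), np.float64(0.021), array([250.8, 206. ]))] 48.1583
```

View pics/spm.png

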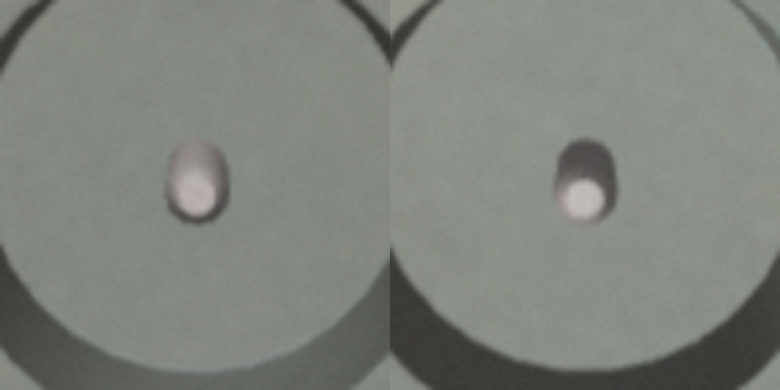

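The spindle top appears at (285.5,193.3) and (285.5,195.0), within 0.6 px of the prediction. That puts the spindle at (0.518, 0.125). There are two rings; the third hit is the tin. I'll pick ring A with a centring regrasp.

```bash
cat >> h.py <<'E'
Y1,Y2=[np.pi,0,1.036],[np.pi,0,2.606]
def ring(xy,zfin):
    robot.move_to([*xy,.09],Y1); robot.movel([*xy,.003]); robot.grasp(); print("w",get_state()["width"]*87); robot.let_go()
    robot.movel([*xy,.06]); robot.move_to([*xy,.06],Y2); robot.movel([*xy,.003]); robot.grasp(); print("w",get_state()["width"]*87)
    robot.movel([*xy,.2]); print("w",get_state()["width"]*87)
    robot.move_to([*OV,.2],Y2); robot.movel([*OV,.09],max_speed=.1); robot.pause(.2)
    hit=robot.movel([*OV,zfin],max_speed=.04,threshold=8); s=get_state(); print(hit,s["eef_pos"],s["ft_force"].round(1),s["clock"],s["width"]*87); return hit
E
python3 - <<'E'
from h import *
ring([.5532,-.1532],.036)
E
```

```text
w 43.32535156261595
w 42.38056065298111
w 42.09163079996811
False [0.51819771 0.12501924 0.03626057] [ 0.7 -1.1 -0.4] 60.2 42.36036216035165
```

Run:
```python
from h import *
robot.let_go(); robot.movel([*OV,.2])
robot.move_to([.5,-.13,.25],[np.pi,0,1.4]); r=findrings(None,"r1"); print(r)
r=[x for x in r if x[0][0]<.65]; assert len(r)==1
xy=r[0][0]; ring(xy+[0,.0005],.048)
```

```text
[(array([ 0.764 , -0.0227]), np.float64(0.0235), array([503.2,  51.3])), (array([ 0.4504, -0.1517]), np.float64(0.021), array([251.5, 206.8]))]
w 42.25427625934662
w 42.71523258252295
w 42.95529966079747
False [0.5182246  0.12502127 0.04823369] [0.5 0.5 0.3] 75.2667 43.24792195016104
```

Run:
```python
from h import *
robot.let_go(); robot.movel([*OV,.25])
robot.move_to([*OV,.25],[np.pi,0,-.3]); snap("wrist","st"); 
a=cv2.imread("pics/st_raw.png")[100:280,195:375]
robot.move_to([*RS,.32],OY); C=snap("wrist","li"); np.savez("pics/li.npz",K=C[0],r=C[1],t=C[2])
q=proj([*RS,.074],C);print(q); x,y=(int(round(k)) for k in q)
b=cv2.imread("pics/li_raw.png")[y-90:y+90,x-90:x+90]; print(x-90,y-90)
t=eyes.get_image("top")[:,:,::-1]; 
r=lambda i,s:cv2.resize(i,s,interpolation=cv2.INTER_CUBIC)
c=r(t[170:350,300:510],(350,300)); d=r(cv2.imread("pics/r1_raw.png"),(400,300))
cv2.imwrite("pics/mo.png",np.vstack([np.hstack([r(a,(290,290)),r(b,(450,290))[:,:450]]),np.hstack([c,d])[:,:740]]) )
print(b.shape)
```

```text
[287.12355548 181.88456742]
197 92
(180, 180, 3)
```

View pics/mo.png

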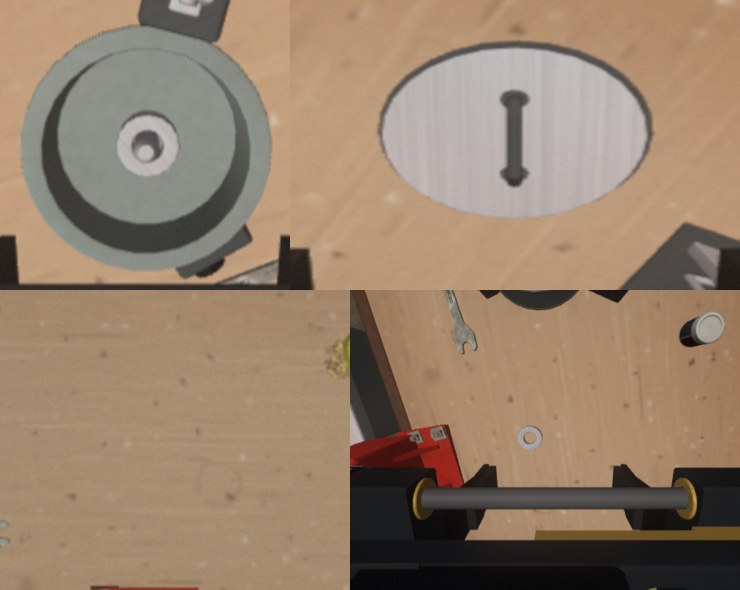

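Both rings lie on the spindle, none remain on the bench, and the lid loop is aligned on the rest. I'll fit the lid centre, then do the return lift.

Run:
```python
from m import *
print("lid",fitc(np.array([234.2,121.8,339.8,226.8]),.074,.032,L("li"),[.45,.36]))
print("loop",unproj((286.6,178.5),.078,L("li")))
F=lambda:get_state()["ft_force"].round(2)
robot.move_to([*RK,.30],OR); robot.movel([*RK,.141],OR); robot.grasp(); print(get_state()["width"]*87)
robot.movel([*RK,.31],OR,max_speed=.12); robot.pause(.3); print(F(),get_state()["clock"])
```

```text
lid (array([0.4497, 0.361 ]), np.float64(0.8))
loop [0.44688658 0.36516353 0.078     ]
23.500201397456834
[ 0.25 -0.08 -2.97] 86.95
```

Run:
```python
from h import *
F=lambda:get_state()["ft_force"].round(2)
robot.move_to([*(RS-.06*D),.19+LZ],OY); lif(RS,.06,.043)
print(lif(RS,0,.043,.05,threshold=8)); f0=F()
lif(RS,0,.085,.04); robot.pause(.3); print(f0,F()); assert F()[2]-f0[2]<-1.5
lif(RS,0,.19,.08); lif(OV,0,.19,.08); robot.pause(.5)
lif(OV,0,.135,.06); robot.pause(.3); lif(OV,0,.118,.03); robot.pause(.3); print(F())
print(lif(OV,0,.104,.03,threshold=15)); robot.pause(.3); print(F())
print(lif(OV,.06,.104,.05,threshold=8),F()); lif(OV,.06,.19,.15)
robot.move_to([*RK,.31],OR); robot.movel([*RK,.16],OR,max_speed=.1)
print(robot.movel([*RK,.1415],OR,max_speed=.03,threshold=10),get_state()["eef_pos"],F())
robot.let_go(); robot.movel([*RK,.32],OR)
robot.grasp(); robot.move_to([.515,.127,.32],[np.pi,0,-.294]); snap("wrist","w5",None,1.4); print(get_state()["clock"])
```

```text
False
[-0.38  0.46 -3.27] [-0.03 -0.82 -6.23]
[-0.3  -0.44 -2.81]
False
[ 0.52 -0.37 -2.86]
False [-0.05  0.52 -2.97]
False [0.62634547 0.27802749 0.14137273] [-0.4   0.7  -2.67]
111.8917
```

View pics/w5.png

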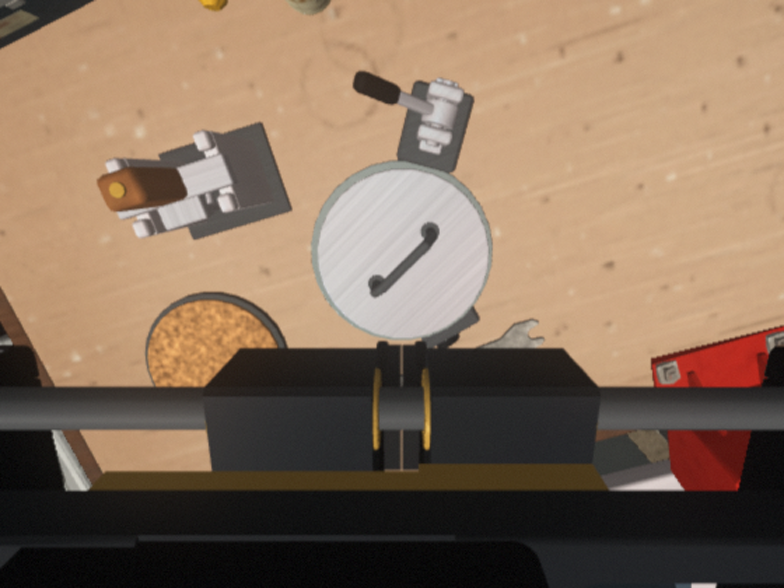

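The lid is seated with its disc and loop at the same pixels as at the start, and the lifter hangs in the rack. The lever is still free, with its end at (357,80). I'll flip it back.

Run:
```python
from h import *
hin=np.array([.617,.0665]);v=np.array([.510,.860]);o=Y1
P=lambda s,z:[*(hin+s*v),z]
robot.move_to(P(.095,.26),o); robot.movel(P(.095,.144),o)
robot.movel(P(0,.144),o,max_speed=.06)
for k in range(2):
    h=robot.movel(P(-.03,.144),o,max_speed=.04,threshold=28); s=get_state(); print(h,(s["eef_pos"][:2]-hin)@v,s["ft_force"])
    if k==0: robot.movel(P(0,.144),o)
robot.movel(P(-.003,.144),o); robot.movel(P(-.003,.3),o)
robot.move_to([.515,.127,.32],[np.pi,0,-.294]); snap("wrist","w6",None,1.4); print(get_state()["clock"])
```

```text
True -0.01731299540318893 [1.18233556 3.51627032 5.03816057]
True -0.017891574630166024 [-0.03742967  3.75535676  3.59213721]
120.1833
```

View pics/w6.png

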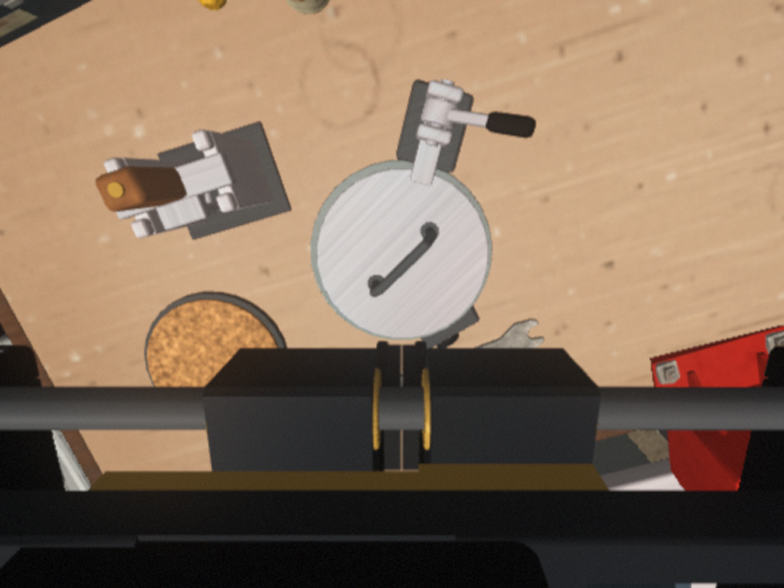

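The lever end is back at (535,126), its locked start position, with the bolt over the lid. The lifter is hung and the robot is clear, so I'm handing in.

```bash
python3 -c "
from plant import robot, eyes, get_state
print(robot.close_job())"
```

```text
the job is handed in; nothing more can be done
None
```

The job is handed in at about 120 s of the 210 s allowed: both rings that were present are on the spindle, the lid is seated and locked, and the lifter hangs in its rack; the hand-in returned no verdict.

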